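# Turn the closed slab-built box over onto its lid in the blue-footed cradle

### The job

Pinch the lid and base of the white box with the blue lid together, turn the closed box over, and set it gently into the empty V-shaped cradle with the blue foot, so that its lid lies underneath against one slope of the V and its foot faces up. Keep the lid on all the way, and leave the terracotta box where it is.

Things in the scene. Friction and masses are not known exactly. Their poses are not given: they have to be found in the camera images.
- white_box_mid (a point): Centre of the closed white box, 80 x 80 x 44 mm, 0.3-0.4 kg. z: from the base out through the lid. It starts lid up in a plain cradle like the blue one (cradle axes along the world's, yaw within 15 deg): underside on the slope at the +y side, one 80 x 44 side on the other; z leans 45 deg to -y, x is level along the groove. Pinch it through its 44 mm with the gripper tilted 45 deg, down the slope.
- white_box_lid_mid (a point): Centre of its flat blue lid, 80 x 80 x 12 mm, white leaf on top; 16 mm along z from the centre of the closed box; z points out of the lid's top. The lid is loose: it lies on the open base (32 mm high), flush with its sides, and a 10 mm deep lip inside with 1.5 mm play keeps it from sliding.
- blue_rest_seat (a point): Point 43.8 mm above the bottom of the groove of the empty fixed cradle with blue foot; x level along the groove, z up. Two 45 deg slopes, 66 mm long, rise to +y and -y from the groove (55 mm above the table). A box lid down on the -y slope has its centre 12.7 mm from here along -y (+y slope: +y). Every cradle is two V-notched cheeks 14 mm thick; the 54 mm gap between them admits a finger.
- red_box_mid (a point): Centre of the other box, terracotta with a green lid, same shape and size, leaning lid up in another plain cradle. It stays there.
Things that resemble listed ones, but are neither listed nor needed, are in the scene too. Leave any pink look-alike of the part that bears white_box_mid alone.

How it is judged (in metres and radians):
At the end, for the whole second after the job is handed in: The white box lies closed (gap under 5 mm) and at rest, lid down, in the V of the blue-footed cradle: centre within 20 mm along the groove, 25 mm across it and 10 mm in height of the seat point, z axis over 123 degrees from straight up. The terracotta box is within 15 mm of its start (x of white_box_mid in the frame of blue_rest_seat between -0.02 and 0.02 m and y of white_box_mid in the frame of blue_rest_seat between -0.025 and 0.025 m and z of white_box_mid in the frame of blue_rest_seat between -0.01 and 0.01 m and angle between white_box_mid's own z axis and vertical above 2.15 rad and distance between white_box_mid and white_box_lid_mid below 0.021 m and angle between the z axis of white_box_mid and the z axis of white_box_lid_mid, either way round below 0.12 rad and linear speed of white_box below 0.02 m/s and distance of red_box_mid from where it was at the start of the episode below 0.015 m); the robot touches nothing.
It fails at once if the lid of the white box comes off or gapes (more than 8 mm or 12 degrees) (distance between white_box_mid and white_box_lid_mid above 0.024 m or angle between the z axis of white_box_mid and the z axis of white_box_lid_mid, either way round above 0.21 rad).
It fails at once if the white box is dropped (moves faster than 0.6 m/s while the fingers do not hold it) (linear speed of white_box above 0.6 m/s and contact force between the fingers and white_box below 0.3 N).
It fails at once if the terracotta box is moved more than 25 mm (distance of red_box_mid from where it was at the start of the episode above 0.025 m).
It also fails if it takes over 43 s, if anything falls off the work surface, if the arm or the gripper's body presses on something with over 40 N, if the wrist force passes 120 N, or if a joint passes its speed limit or range.

### The arm

A 6-joint arm with a two-finger parallel gripper is mounted at the origin on the work surface. World frame = base frame: x ahead of the robot, y to its left, z up, the work surface at z = 0. Lengths are in m, angles in degrees, forces in N, time in s.
With the tool pointing down it reaches from about 0.25 to 0.725 m from the base axis. Payload 9.7 kg.
Tool frame: the origin (TCP) lies on the centre line of the jaws, within the pads' length; the fingertips stand 8 mm ahead of it and the grasp point (between the pads) lies 11 mm behind it; z points along the fingers, y is the line along which they close (so a half turn about z gives the same grasp; the last joint's range is limited). The gripper opens to 85 mm and grips with 20 to 120 N. Pads are 22 mm wide; open, the fingers measure 114 mm over their backs; the gripper's body (76 mm by 85 mm) begins 54 mm behind the grasp point. The pads swing forward as they close: fully open they stand 13 mm farther back than shut.
Start: joints at [64.229, 4.979, 10.078, 95.1, 0, 90], TCP at [0.239, 0.495, 0.239] pointing down, gripper open.
Joint ranges: [-179.16, 179.16], [-48.56, 103.87], [-65.8, 70.77], [-126.05, 130.52], [-82.76, 87.17], [-180, 180]. Speed limits (degrees/s): [127.2, 127.2, 147.25, 180, 180, 180].

### API

Orientations are given as [roll, pitch, yaw] about the fixed x, y, z axes, in that order (R = Rz(yaw) Ry(pitch) Rx(roll)).
In Python, from bench import arm gives the robot as it stands.
- The arm moves only by the tool play_rows, never from a script. Its arguments are lists of equal length, an entry for each row: "angular": the turn, a rotation vector about the tool's x, y, z in rad, a list of three; "travel": the shift along the tool's x, y, z in m, a list of three; "claw": the finger opening in m, from 0 to 0.0854. A call has 1 to 5 rows; each row is the pose to reach, as a shift and turn from the pose commanded when the call began, along the tool's axes at that moment; what a row does not reach only later rows make up. A row lasts 1/12 s, in which the tool goes at most 41.7 mm and 7.16 degrees, less where a joint would pass 70% of its speed; a pose out of reach is approached as far as the arm can. A call with a gripper value outside its range is refused whole. The fingers move at their own pace and stop on an object; the grip force is fixed at half the most. Time passes only in rows, so rows that repeat a pose let the fingers close. It gives the time, the measured TCP pose, the force, the opening and the grip force at its end, in the units of the state.
- arm.get_obs(): the state, without advancing time (a new reading comes with each control period).
- arm.snapshot(name): name is "side" or "top" or "wrist"; returns a dict with "pixels" (400x640x3 uint8, red, green, blue), "camera_matrix" (3x3 intrinsics, pixels), "k1" (the pictures are not rectified: a ray, as slopes to the right and down, at radius r is drawn at 1 + k1 r^2 times it, then the intrinsics apply), "pose" (4x4, takes a point from camera to world coordinates). Camera axes: x right, y down, z forward; pixel columns grow to the right and rows downward; lengths in m; the calibration is good to about 2 mm. A picture is of the moment at which its call begins. There is no depth.
- arm.sign_off(): hands the job in; it is judged then, once.
The state is a dict: "t": time; "joint_positions": joint angles; "qvel": joint speeds; "tau": joint torques, N m; "position": TCP position; "orientation": TCP orientation; "force": force on the tool from outside, world axes, zero at the start; "wrist_torque": the same for the moment, N m; "finger_gap": finger opening in m; "gripper_force": force on a finger pad.
Only numpy, scipy, OpenCV 4.12 (cv2) and the standard library are available. Lean on these libraries where they do the work, as an engineer would, in place of code of your own. Each camera call takes 0.05 s, during which the arm holds its last target. There are 200 camera calls.

## Working session

There is one attempt and no reset: what is moved stays moved. The work goes in short steps, Python scripts to look and compute and a tool call to move; the robot and the scene stay as the last step left them, time stands still between calls to the robot, and variables do not carry over. Pictures are saved under pics/ and viewed, at most 10 in all, crops included, and the job is handed in when it is done.

Besides the shell and the picture viewer there is one more tool, called after "Emit:" as a command line: name --argument value ..., lists and objects as JSON in quotes. play_rows: Moves the arm, as the interface text tells. Its arguments: {"type":"object","properties":{"angular":{"type":"array","items":{"type":"array","items":{"type":"number"}}},"travel":{"type":"array","items":{"type":"array","items":{"type":"number"}}},"claw":{"type":"array","items":{"type":"number"}}},"required":["angular","travel","claw"]}

```bash
ls; mkdir -p pics; python3 - <<'E'
from bench import arm
import cv2,numpy as np
for n in ["top","side"]:
    s=arm.snapshot(n); cv2.imwrite(f"pics/{n}0.png",s["pixels"][:,:,::-1]); np.savez(f"{n}0.npz",**s)
    print(n,s["camera_matrix"].tolist(),s["k1"],np.round(s["pose"],3).tolist())
print(arm.get_obs())
E
```

```text
pics
top [[450.46249704528265, 0.0, 323.9914758498158], [0.0, 450.46249704528265, 199.2064006706748], [0.0, 0.0, 1.0]] -0.1095540127997279 [[-0.073, -0.969, 0.234, 0.271], [-0.997, 0.07, -0.022, 0.018], [0.005, -0.235, -0.972, 1.093], [0.0, 0.0, 0.0, 1.0]]
side [[482.2805534437611, 0.0, 316.03219032549606], [0.0, 482.2805534437611, 200.25788377339177], [0.0, 0.0, 1.0]] -0.14870729179400602 [[0.978, -0.138, 0.154, 0.368], [-0.207, -0.634, 0.745, -0.715], [-0.005, -0.761, -0.649, 0.714], [0.0, 0.0, 0.0, 1.0]]
{'t': 0.1, 'joint_positions': array([ 6.42274266e+01,  5.00948456e+00,  1.00388794e+01,  9.51007924e+01,
       -2.64837785e-04,  9.00014687e+01]), 'qvel': array([ 0.0201479 , -0.25192124,  0.08398114,  0.10534648,  0.02868681,
        0.00451128]), 'tau': array([ 3.11765496e-05, -5.21564054e+01,  4.65652871e+01,  1.60848390e-02,
       -3.22609890e-05, -1.41588714e-05]), 'position': array([0.23905258, 0.49510576, 0.23863821]), 'orientation': array([-1.79928602e+02,  2.66667771e-04,  1.54225958e+02]), 'force': array([0.08909289, 0.06479695, 0.45543059]), 'wrist_torque': array([ 0.0303669 ,  0.01398068, -0.00997747]), 'gripper_force': 0.0, 'finger_gap': 0.08566403645194738}
```

View pics/top0.png

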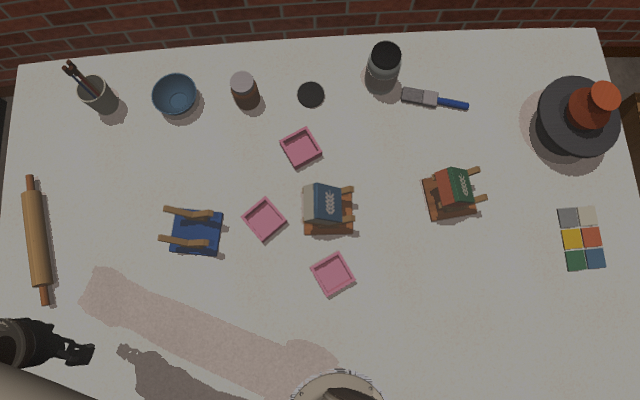

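View pics/side0.png

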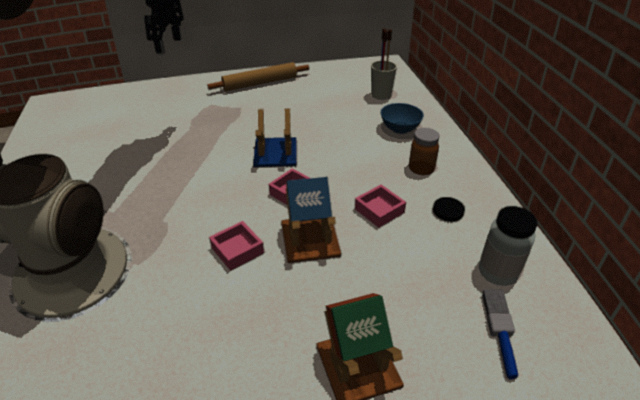

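The scene (top view):
- White box with the blue lid: (328,207). It is the only white and blue box, leaning in a plain cradle.
- Could be mistaken for it: the terracotta box (452,192) and the pink open trays at (301,148), (264,220) and (333,275).
- Empty blue-footed cradle: (193,232).

The same things in the side view are the white box (308,198), the blue cradle (275,150) and the terracotta box (360,330). I'll check the choice in a close crop.

```bash
python3 - <<'E'
import cv2,numpy as np
t=cv2.imread("pics/top0.png");s=cv2.imread("pics/side0.png")
f=lambda im,x,y:cv2.resize(im[y:y+75,x:x+100],(400,300),interpolation=cv2.INTER_CUBIC)
o=np.vstack([np.hstack([f(t,280,170),f(t,145,195)]),np.hstack([f(s,262,175),f(s,228,100)])])
o=cv2.convertScaleAbs(o,alpha=1.6,beta=15)
cv2.imwrite("pics/crop1.png",o)
E
```

```text
(no output)
```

View pics/crop1.png

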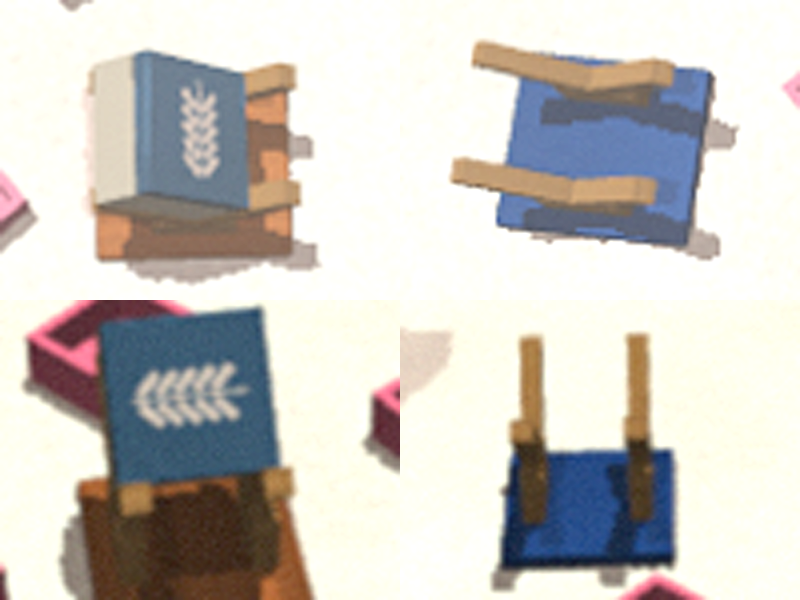

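The top-left and bottom-left panels confirm the white box with the blue lid and white leaf, leaning in a brown-footed cradle. The right panels show the empty cradle with the blue foot. I'll fit poses from the corner pixels in both views.

```bash
cat > h.py <<'E'
import numpy as np
from scipy.optimize import least_squares
from scipy.spatial.transform import Rotation as R
def proj(s,P):
    T=np.linalg.inv(s["pose"]); p=P@T[:3,:3].T+T[:3,3]; r=p[:,:2]/p[:,2:]
    r=r*(1+float(s["k1"])*(r**2).sum(1,keepdims=True)); K=s["camera_matrix"]
    return r*[K[0,0],K[1,1]]+K[:2,2]
Rz=lambda a:R.from_euler('z',a,degrees=True).as_matrix()
E
python3 - <<'E'
from h import *
t,s=np.load("top0.npz"),np.load("side0.npz")
def fit(obs,p0):
    def res(p): return np.concatenate([(proj(c,np.array(M)@Rz(p[3]).T/1e3+p[:3])-((np.array(U)+.5)/4-.5+o)).ravel() for c,M,U,o in obs])
    r=least_squares(res,p0,loss='soft_l1',x_scale=[.01,.01,.01,1]); print(np.round(r.x,4)); print(np.round(res(r.x).reshape(-1,2),1).tolist())
q=2**-.5; n1=np.array([0,-q,q]);n2=np.array([0,q,q])
# box: origin = groove bottom line
L=lambda sx,u:np.array([sx*40,0,0])+44*n1+u*80*n2
fit([(t,[L(1,1),L(-1,1),L(1,0),L(-1,0)],[(150,50),(144,205),(246,72),(247,208)],(280,170)),
     (s,[L(-1,1),L(1,1),L(1,0),L(-1,0)],[(102,322),(262,308),(278,468),(112,487)],(262,175))],[.43,0,.055,0])
h=66*q
fit([(t,[(41,h,h),(27,h,h),(-27,h,h),(-41,h,h),(41,0,0),(27,0,0),(-27,0,0),(-41,0,0),(41,-h,h),(-27,-h,h)],
 [(478,42),(473,65),(457,159),(453,182),(590,68),(590,90),(575,181),(573,203),(673,62),(655,180)],(145,195)),
 (s,[(-41,h,h),(-27,h,h),(27,h,h),(41,h,h),(-41,-h,h),(41,-h,h)],[(520,337),(542,337),(627,336),(648,336),(511,424),(648,420)],(228-100,100-75))],[.35,.3,.055,0])
E
```

```text
[ 0.5015 -0.019  -0.1545 -4.5404]
[[2.8, 20.1], [4.0, 11.3], [-0.7, 19.4], [-0.9, 14.0], [5.1, 0.4], [1.0, 0.4], [0.5, -3.7], [6.0, -4.7]]
[  0.4366   0.075    0.1941 -11.3922]
[[1.3, -6.4], [1.4, -5.2], [1.1, -1.5], [0.9, -0.1], [-1.5, -4.8], [-2.4, -3.6], [-2.5, -0.3], [-3.0, 1.1], [-0.0, -5.5], [-0.2, -0.6], [-10.3, 0.1], [-8.7, -0.0], [-2.6, -0.2], [-0.7, -0.3], [-13.3, 4.0], [-2.5, 4.4]]
```

```bash
cat > fit.py <<'E'
from h import *
t,s=np.load("top0.npz"),np.load("side0.npz")
def fit(obs,p0):
    def res(p): return np.concatenate([(proj(c,np.array(M)@Rz(p[3]).T/1e3+p[:3])-((np.array(U)+.5)/4-.5+o)).ravel() for c,M,U,o in obs])
    r=least_squares(res,p0,loss='soft_l1',x_scale=[.01,.01,.01,1]); print(np.round(r.x,4)); print(np.round(res(r.x).reshape(-1,2),1).tolist())
q=2**-.5; n1=np.array([0,-q,q]);n2=np.array([0,q,q])
L=lambda sx,u:np.array([sx*40,0,0])+44*n1+u*80*n2
fit([(t,[L(1,1),L(-1,1),L(1,0),L(-1,0)],[(150,50),(144,205),(246,72),(247,208)],(280,170)),
     (s,[L(-1,1),L(1,1),L(1,0),L(-1,0)],[(102,322),(262,308),(278,468),(112,487)],(262,175-75))],[.43,0,.055,0])
h=66*q
fit([(t,[(41,h,h),(27,h,h),(-27,h,h),(-41,h,h),(41,0,0),(27,0,0),(-27,0,0),(-41,0,0),(41,-h,h),(-27,-h,h)],
 [(478,42),(473,65),(457,159),(453,182),(590,68),(590,90),(575,181),(573,203),(673,62),(655,180)],(145-100,195)),
 (s,[(-41,h,h),(-27,h,h),(27,h,h),(41,h,h),(-41,-h,h),(41,-h,h)],[(520,337),(542,337),(627,336),(648,336),(511,424),(648,420)],(228-100,100-75))],[.35,.3,.055,0])
E
python3 fit.py
```

```text
[ 0.499  -0.0122  0.0523 -4.1693]
[[-0.7, -0.0], [0.7, -3.0], [-0.1, 1.1], [0.0, 1.0], [-0.8, -0.2], [0.1, -0.2], [0.3, 0.6], [0.7, -0.2]]
[  0.474    0.3159   0.0542 -10.1322]
[[2.9, -0.0], [3.1, 0.2], [2.8, -0.0], [2.7, 0.3], [0.3, -0.2], [-0.7, 0.1], [-0.7, -0.2], [-1.2, 0.2], [-6.2, -0.8], [-6.5, -0.8], [-0.1, 0.7], [-0.1, 0.6], [-0.2, 0.3], [0.1, 0.2], [-0.4, -1.5], [-0.4, -1.3]]
```

```bash
cat >> fit.py <<'E'
print('--- extra')
def res(p):
    d=p[3]; C=np.array([p[0],p[1],.055])
    a=[(41,h+d,h),(27,h+d,h),(-27,h+d,h),(-41,h+d,h),(41,0,0),(27,0,0),(-27,0,0),(-41,0,0),(41,-h-d,h),(-27,-h-d,h)]
    b=[(-41,h+d,h),(-27,h+d,h),(27,h+d,h),(41,h+d,h),(-41,-h-d,h),(41,-h-d,h)]
    A=[(478,42),(473,65),(457,159),(453,182),(590,68),(590,90),(575,181),(573,203),(673,62),(655,180)]
    B=[(520,337),(542,337),(627,336),(648,336),(511,424),(648,420)]
    f=lambda c,M,U,o:(proj(c,np.array(M)@Rz(p[2]).T/1e3+C)-((np.array(U)+.5)/4-.5+o)).ravel()
    return np.r_[f(t,a,A,(45,195)),f(s,b,B,(128,25))]
r=least_squares(res,[.47,.316,-10,5],x_scale=[.01,.01,1,5]);print(np.round(r.x,4));print(np.round(r.fun.reshape(-1,2),1).tolist())
# foot centres: intersect with z plane
import cv2
def foot(c,U,o,z):
    K=c["camera_matrix"];U=((np.array(U)+.5)/4-.5+o)
    out=[]
    for u in U:
        g=least_squares(lambda p:(proj(c,np.array([[p[0],p[1],z]]))-u).ravel(),[.47,.2]).x; out.append(g)
    out=np.array(out);print(np.round(out,3).tolist(),np.round(out.mean(0),4))
foot(t,[(522,52),(714,70),(690,243),(498,225)],(45,195),.008)
foot(s,[(512,452),(676,450),(673,562),(505,562)],(128,25),.008)
E
python3 fit.py | sed -n '/extra/,$p'
```

```text
--- extra
[ 0.4735  0.3128 -9.6322  9.181 ]
[[0.1, -0.2], [0.3, -0.0], [0.2, -0.2], [0.1, 0.2], [1.3, -0.1], [0.4, 0.1], [0.6, -0.1], [0.1, 0.3], [-1.1, -0.6], [-1.1, -0.5], [-0.2, -0.7], [-0.2, -0.8], [-0.3, -1.2], [-0.1, -1.3], [-0.6, 1.0], [-0.2, 1.0]]
[[0.538, 0.365], [0.518, 0.245], [0.412, 0.262], [0.431, 0.38]] [0.4746 0.3131]
[[0.431, 0.384], [0.539, 0.362], [0.515, 0.238], [0.413, 0.261]] [0.4745 0.3113]
```

```bash
cat > plan.py <<'E'
from h import *
q=2**-.5
def pose(p,roll,yaw): return np.array(p,float),R.from_euler('xyz',[roll,0,yaw],degrees=True)
def chain(wps):
    (p,r)=wps[0]
    for p2,r2 in wps[1:]:
        print('travel',np.round(r.inv().apply(p2-p),3).tolist(),'ang',np.round((r.inv()*r2).as_rotvec(),3).tolist(),'deg',round(np.degrees((r.inv()*r2).magnitude()),1)); p,r=p2,r2
def now():
    from bench import arm
    o=arm.get_obs(); return np.array(o['position']),R.from_euler('xyz',o['orientation'],degrees=True)
BOX=np.array([.500,.0005,.0985]); BY=-4.2
SEAT=np.array([.4719,.3003,.0988]); SY=-9.7
n=lambda y,s:Rz(y)@np.array([0,s*q,q])   # s=+1 n2, s=-1 n1
E
python3 - <<'E'
from plan import *
w=[now()]; p0=w[0][0]; p1=BOX+.11*n(BY,1)
for k in range(1,6):
    f=k/5; w.append(pose(p0+(p1-p0)*f+[0,0,.16*f*(1-f)],180-45*f,154.2+(BY-154.2)*f))
chain(w); print(p1)
E
```

```text
travel [-0.084, -0.052, -0.013] ang [-0.154, -0.043, 0.552] deg 32.9
travel [-0.099, 0.0, -0.0] ang [-0.153, -0.129, 0.538] deg 32.9
travel [-0.084, 0.046, 0.028] ang [-0.153, -0.212, 0.511] deg 32.9
travel [-0.044, 0.067, 0.063] ang [-0.153, -0.289, 0.472] deg 32.9
travel [0.009, 0.057, 0.089] ang [-0.153, -0.359, 0.421] deg 32.9
[0.50569659 0.07807286 0.17628175]
```

Emit:
play_rows --angular '[[-0.154,-0.043,0.552],[-0.154,-0.043,0.552],[-0.154,-0.043,0.552],[-0.154,-0.043,0.552],[-0.154,-0.043,0.552]]' --travel '[[-0.084,-0.052,-0.013],[-0.084,-0.052,-0.013],[-0.084,-0.052,-0.013],[-0.084,-0.052,-0.013],[-0.084,-0.052,-0.013]]' --claw '[0.066,0.066,0.066,0.066,0.066]'

```text
t: 0.52
position: [0.2928, 0.4108, 0.2527]
orientation: [170.8, -0.1, 122.0]
force: [-0.6, -0.1, 0.6]
finger_gap: 0.0659
gripper_force: 0.0
```

Emit:
play_rows --angular '[[-0.153,-0.129,0.538],[-0.153,-0.129,0.538],[-0.153,-0.129,0.538],[-0.153,-0.129,0.538],[-0.153,-0.129,0.538]]' --travel '[[-0.099,0,0],[-0.099,0,0],[-0.099,0,0],[-0.099,0,0],[-0.099,0,0]]' --claw '[0.066,0.066,0.066,0.066,0.066]'

```text
t: 0.93
position: [0.3458, 0.3272, 0.2523]
orientation: [161.9, -0.1, 90.4]
force: [0.4, 0.2, 0.6]
finger_gap: 0.066
gripper_force: 0.0
```

Emit:
play_rows --angular '[[-0.153,-0.212,0.511],[-0.153,-0.212,0.511],[-0.153,-0.212,0.511],[-0.153,-0.212,0.511],[-0.153,-0.212,0.511]]' --travel '[[-0.084,0.046,0.028],[-0.084,0.046,0.028],[-0.084,0.046,0.028],[-0.084,0.046,0.028],[-0.084,0.046,0.028]]' --claw '[0.066,0.066,0.066,0.066,0.066]'

```text
t: 1.35
position: [0.3993, 0.2441, 0.2393]
orientation: [152.9, -0.1, 58.7]
force: [-0.4, 0.4, -0.4]
finger_gap: 0.066
gripper_force: 0.0
```

Emit:
play_rows --angular '[[-0.153,-0.289,0.472],[-0.153,-0.289,0.472],[-0.153,-0.289,0.472],[-0.153,-0.289,0.472],[-0.153,-0.289,0.472]]' --travel '[[-0.044,0.067,0.063],[-0.044,0.067,0.063],[-0.044,0.067,0.063],[-0.044,0.067,0.063],[-0.044,0.067,0.063]]' --claw '[0.066,0.066,0.066,0.066,0.066]'

```text
t: 1.77
position: [0.4828, 0.1139, 0.2122]
orientation: [145.9, 0.2, 31.5]
force: [0.5, -0.2, -0.0]
finger_gap: 0.0662
gripper_force: 0.0
```

Emit:
play_rows --angular '[[-0.153,-0.359,0.421],[-0.153,-0.359,0.421],[-0.153,-0.359,0.421],[-0.153,-0.359,0.421],[-0.153,-0.359,0.421]]' --travel '[[0.009,0.057,0.089],[0.009,0.057,0.089],[0.009,0.057,0.089],[0.009,0.057,0.089],[0.009,0.057,0.089]]' --claw '[0.066,0.066,0.066,0.066,0.066]'

```text
t: 2.18
position: [0.5604, -0.0389, 0.1699]
orientation: [142.0, 1.8, 13.7]
force: [-0.3, 0.2, -0.1]
finger_gap: 0.0662
gripper_force: 0.0
```

```bash
python3 - <<'E'
from plan import *
from bench import arm
import cv2
print(np.round(arm.get_obs()['joint_positions'],1))
im=[arm.snapshot(n) for n in ("wrist","side")]
np.savez("wrist1.npz",**im[0])
a,b=im[0]["pixels"],im[1]["pixels"][120:280,220:420]
cv2.imwrite("pics/w1.png",np.hstack([cv2.resize(a,(480,300)),cv2.resize(b,(320,256))[:, :] if 0 else cv2.copyMakeBorder(cv2.resize(b,(320,256)),0,44,0,0,0)])[:,:,::-1])
chain([now(),pose(BOX-.003*n(BY,1),135,BY)])
E
```

```text
[ 13.7   3.9  -5.3  82.6 -38.  179.9]
travel [-0.048, -0.087, 0.028] ang [-0.116, -0.185, 0.255] deg 19.2
```

View pics/w1.png

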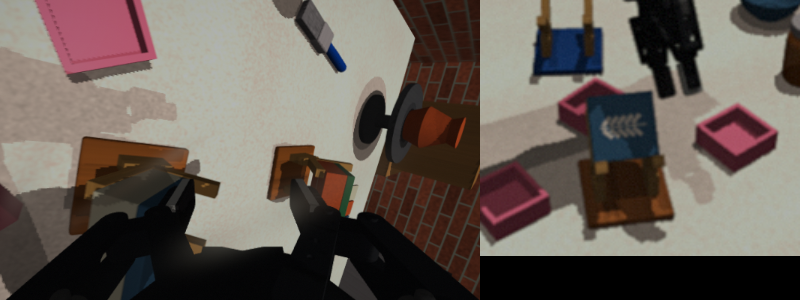

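The wrist view shows the fingers above the box at about (160,240), with the terracotta box at (330,190) untouched. Joint 6 hit its 180° limit, so I'll use the half-turned grasp: back off along the tool, then spin about it.

```bash
python3 - <<'E'
from plan import *
from scipy.spatial.transform import Slerp
w0=now(); p1=BOX+.11*n(BY,1); r1=pose(p1,225,180+BY)[1]
S=Slerp([0,1],R.concatenate([w0[1],r1]))
P=[(.545,.04,.25),(.53,.07,.25),(.52,.09,.245),(.51,.09,.22),tuple(p1)]
chain([w0]+[(np.array(p),S((k+1)/5)) for k,p in enumerate(P)])
E
```

```text
travel [0.001, -0.014, -0.112] ang [0.054, -0.034, -0.574] deg 33.1
travel [0.008, -0.027, -0.019] ang [0.054, -0.034, -0.574] deg 33.1
travel [0.017, -0.014, -0.008] ang [0.054, -0.034, -0.574] deg 33.1
travel [0.018, -0.003, 0.02] ang [0.054, -0.034, -0.574] deg 33.1
travel [0.013, 0.015, 0.041] ang [0.054, -0.034, -0.574] deg 33.1
```

Emit:
play_rows --angular '[[0.054,-0.034,-0.574],[0.054,-0.034,-0.574],[0.054,-0.034,-0.574],[0.054,-0.034,-0.574],[0.054,-0.034,-0.574]]' --travel '[[0.001,-0.014,-0.112],[0.001,-0.014,-0.112],[0.001,-0.014,-0.112],[0.001,-0.014,-0.112],[0.001,-0.014,-0.112]]' --claw '[0.066,0.066,0.066,0.066,0.066]'

```text
t: 2.7
position: [0.5445, 0.0439, 0.2524]
orientation: [150.9, 21.9, 41.2]
force: [0.4, -0.6, -1.1]
finger_gap: 0.0659
gripper_force: 0.0
```

Emit:
play_rows --angular '[[0.054,-0.034,-0.574],[0.054,-0.034,-0.574],[0.054,-0.034,-0.574],[0.054,-0.034,-0.574],[0.054,-0.034,-0.574]]' --travel '[[0.008,-0.027,-0.019],[0.008,-0.027,-0.019],[0.008,-0.027,-0.019],[0.008,-0.027,-0.019],[0.008,-0.027,-0.019]]' --claw '[0.066,0.066,0.066,0.066,0.066]'

```text
t: 3.12
position: [0.5291, 0.0732, 0.2511]
orientation: [171.3, 35.0, 75.9]
force: [-0.7, 1.0, -0.6]
finger_gap: 0.0659
gripper_force: 0.0
```

Emit:
play_rows --angular '[[0.054,-0.034,-0.574],[0.054,-0.034,-0.574],[0.054,-0.034,-0.574],[0.054,-0.034,-0.574],[0.054,-0.034,-0.574]]' --travel '[[0.017,-0.014,-0.008],[0.017,-0.014,-0.008],[0.017,-0.014,-0.008],[0.017,-0.014,-0.008],[0.017,-0.014,-0.008]]' --claw '[0.066,0.066,0.066,0.066,0.066]'

```text
t: 3.53
position: [0.5188, 0.0935, 0.2459]
orientation: [-162.0, 34.2, 116.2]
force: [0.2, 0.2, -0.4]
finger_gap: 0.0656
gripper_force: 0.0
```

Emit:
play_rows --angular '[[0.054,-0.034,-0.574],[0.054,-0.034,-0.574],[0.054,-0.034,-0.574],[0.054,-0.034,-0.574],[0.054,-0.034,-0.574]]' --travel '[[0.018,-0.003,0.02],[0.018,-0.003,0.02],[0.018,-0.003,0.02],[0.018,-0.003,0.02],[0.018,-0.003,0.02]]' --claw '[0.066,0.066,0.066,0.066,0.066]'

```text
t: 3.95
position: [0.5087, 0.0937, 0.2207]
orientation: [-142.8, 20.3, 150.0]
force: [0.6, -1.1, 0.0]
finger_gap: 0.0656
gripper_force: 0.0
```

```bash
python3 - <<'E'
from plan import *
from bench import arm
print(np.round(arm.get_obs()['joint_positions'],1))
p1=BOX+.11*n(BY,1)
chain([now(),pose(p1,225,180+BY),pose(BOX-.003*n(BY,1),225,180+BY)])
E
```

```text
[ 27.8  19.1  15.2 112.  -33.8  72.6]
travel [0.011, 0.014, 0.044] ang [0.054, -0.03, -0.564] deg 32.5
travel [0.0, -0.0, 0.113] ang [0.0, 0.0, 0.0] deg 0.0
```

Emit:
play_rows --angular '[[0.054,-0.03,-0.564],[0.054,-0.03,-0.564],[0.054,-0.03,-0.564],[0.054,-0.03,-0.564],[0.054,-0.03,-0.564]]' --travel '[[0.011,0.014,0.04],[0.011,0.014,0.04],[0.011,0.014,0.04],[0.011,0.014,0.04],[0.011,0.014,0.04]]' --claw '[0.066,0.066,0.066,0.066,0.066]'

```text
t: 4.37
position: [0.5054, 0.0805, 0.179]
orientation: [-135.0, -0.0, 175.8]
force: [0.7, -0.8, -0.2]
finger_gap: 0.0657
gripper_force: 0.0
```

```bash
python3 - <<'E'
from plan import *
from bench import arm
import cv2
o=arm.get_obs();print(np.round(o['joint_positions'],1),o['position'],o['orientation'])
im=[arm.snapshot(n) for n in ("wrist","side","top")]
for n_,i in zip("wst",im): np.savez(f"{n_}2.npz",**i)
a=cv2.resize(im[0]["pixels"],(480,300)); b=cv2.resize(im[1]["pixels"][130:280,220:380],(320,300)); c=cv2.resize(im[2]["pixels"][160:260,260:420],(480,300))
o=np.hstack([np.vstack([a,c]),np.vstack([b,b*0])])[:,:,::-1]
cv2.imwrite("pics/w2.png",cv2.convertScaleAbs(o,alpha=1.5))
chain([now(),pose(BOX-.003*n(BY,1),225,180+BY)])
E
```

```text
[ 28.   19.4   9.4 108.1 -36.8  41.7] [0.50538396 0.08050774 0.17895144] [-1.34968823e+02 -4.66836257e-02  1.75782049e+02]
travel [-0.0, 0.0, 0.117] ang [0.001, -0.001, -0.009] deg 0.5
```

View pics/w2.png

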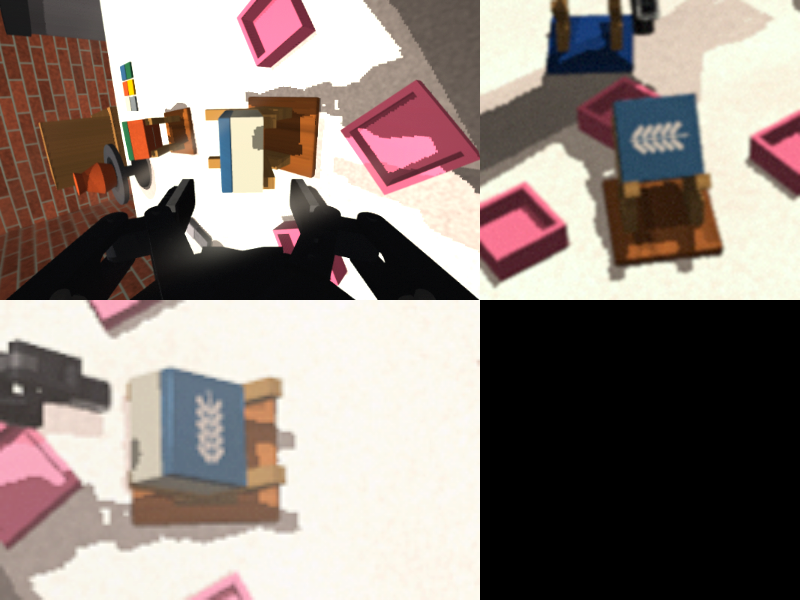

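```bash
cat > fit2.py <<'E'
from plan import *
w=np.load("w2.npz"); n1=np.array([0,-q,q]);n2=np.array([0,q,q])
C=lambda sx,sz:np.array([sx*40,0,0])+sz*22*n1+40*n2
def P(p): return proj(w,np.array([C(1,1),C(-1,1),C(-1,-1),C(1,-1)])@Rz(p[2]).T/1e3+[p[0],p[1],.0985])
print(np.round(P([.5,.0005,-4.2])*.75))
def tcp(): 
    p,r=now(); return np.round(proj(w,np.array([p,p+r.apply([0,0,.05]),p+r.apply([0,0,.1])]))*.75)
print(tcp())
U=np.array([(220,112),(221,192),(269,190),(263,112)])/.75
for perm in ([0,1,2,3],[1,0,3,2]):
    r=least_squares(lambda p:(P(p)-U[perm]).ravel(),[.5,0,-4],x_scale=[.01,.01,1]); print(r.x,np.round(r.fun,1))
E
python3 fit2.py
```

```text
[[223. 193.]
 [221. 118.]
 [267. 118.]
 [264. 193.]]
[[244. 191.]
 [243. 165.]
 [243. 150.]]
[ 4.94298355e-01  5.37140930e-02 -1.74853376e+02] [ 21.    0.5  33.1   7.4 -31.4  -9.8 -34.4   0.4]
[ 0.49728016  0.00057583 -0.29897162] [ 4.5 -1.5 -1.5  2.6  1.9 -0.3 -3.6 -1.3]
```

The wrist view shows the box between the fingers, its white side centred near (243,152), and my pose fit matches within a few pixels. Advancing down the slope.

Emit:
play_rows --angular '[[0,0,-0.009],[0,0,-0.009],[0,0,-0.009],[0,0,-0.009],[0,0,-0.009]]' --travel '[[0,0,0.02],[0,0,0.04],[0,0,0.055],[0,0,0.07],[0,0,0.08]]' --claw '[0.066,0.066,0.066,0.066,0.066]'

```text
t: 4.93
position: [0.5013, 0.0229, 0.122]
orientation: [-135.0, -0.0, 175.7]
force: [0.4, -0.4, -0.3]
finger_gap: 0.0658
gripper_force: 0.0
```

Emit:
play_rows --angular '[[0,0,0],[0,0,0],[0,0,0],[0,0,0],[0,0,0]]' --travel '[[0,0,0.01],[0,0,0.02],[0,0,0.03],[0,0,0.037],[0,0,0.037]]' --claw '[0.066,0.066,0.066,0.066,0.066]'

```text
t: 5.35
position: [0.4992, -0.0035, 0.0957]
orientation: [-135.0, -0.1, 175.7]
force: [-1.3, 0.3, -0.1]
finger_gap: 0.0664
gripper_force: 0.0
```

```bash
python3 - <<'E'
from plan import *
from bench import arm
import cv2
im=[arm.snapshot(n) for n in ("wrist","side","top")]
a=cv2.resize(im[0]["pixels"],(480,300)); b=cv2.resize(im[1]["pixels"][130:280,220:380],(320,300)); c=cv2.resize(im[2]["pixels"][160:260,260:420],(480,300))
o=np.hstack([np.vstack([a,c]),np.vstack([b,b*0])])[:,:,::-1]
cv2.imwrite("pics/w3.png",cv2.convertScaleAbs(o,alpha=1.5))
E
```

```text
(no output)
```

View pics/w3.png

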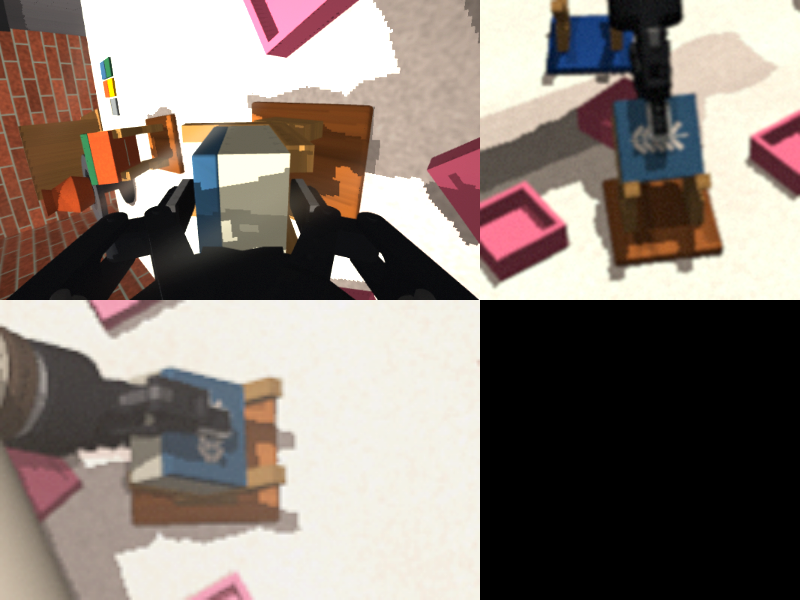

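Both fingers straddle the box: the lid side at (190,195) and the base side at (295,195) in the wrist panel, with similar gaps. Closing.

Emit:
play_rows --angular '[[0,0,0],[0,0,0],[0,0,0],[0,0,0],[0,0,0]]' --travel '[[0,0,0],[0,0,0],[0,0,0],[0,0,0],[0,0,0]]' --claw '[0.056,0.05,0.046,0.042,0.036]'

```text
t: 5.92
position: [0.5, -0.0025, 0.0973]
orientation: [-135.0, -0.0, 175.8]
force: [-0.6, 1.0, 6.0]
finger_gap: 0.0432
gripper_force: 61.6
```

Emit:
play_rows --angular '[[0,0,0],[0,0,0],[0,0,0],[0,0,0],[0,0,0]]' --travel '[[0,0,0],[0,0,0],[0,0,0],[0,0,0],[0,0,0]]' --claw '[0.03,0.03,0.03,0.03,0.03]'

```text
t: 6.33
position: [0.4999, -0.0026, 0.0973]
orientation: [-135.0, -0.0, 175.8]
force: [-0.4, 1.5, 5.5]
finger_gap: 0.0434
gripper_force: 61.6
```

```bash
cat > tr.py <<'E'
from plan import *
w0=now(); T=SEAT-.003*n(SY,-1)
w=[w0,(w0[0]+[0,0,.03],w0[1]),(w0[0]+[0,.0,.13],w0[1])]
a=w[-1][0]; b=T+[0,0,.12]
for k in range(1,5):
    f=k/4; w.append(pose(a+(b-a)*f+[0,0,.12*f*(1-f)],225-90*f,180+BY+(SY-BY)*f))
w.append(pose(T+[0,0,.05],135,180+SY)); w.append(pose(T,135,180+SY))
chain(w); print(T)
E
python3 tr.py
```

```text
travel [0.0, -0.021, -0.021] ang [0.0, 0.0, 0.0] deg 0.0
travel [0.0, -0.071, -0.071] ang [0.0, 0.0, 0.0] deg 0.0
travel [0.012, 0.039, -0.067] ang [-0.393, 0.013, 0.021] deg 22.5
travel [0.014, 0.068, -0.033] ang [-0.393, 0.005, 0.024] deg 22.5
travel [0.016, 0.075, 0.01] ang [-0.393, -0.005, 0.024] deg 22.5
travel [0.018, 0.059, 0.052] ang [-0.393, -0.013, 0.02] deg 22.5
travel [0.0, -0.049, 0.049] ang [0.0, 0.0, 0.0] deg 0.0
travel [0.0, -0.035, 0.035] ang [0.0, 0.0, 0.0] deg 0.0
[0.47225742 0.30239099 0.09667868]
```

Emit:
play_rows --angular '[[0,0,0],[0,0,0],[0,0,0],[0,0,0],[0,0,0]]' --travel '[[0,-0.002,-0.002],[0,-0.006,-0.006],[0,-0.011,-0.011],[0,-0.017,-0.017],[0,-0.021,-0.021]]' --claw '[0.03,0.03,0.03,0.03,0.03]'

```text
t: 6.75
position: [0.4999, -0.0026, 0.1275]
orientation: [-135.0, -0.1, 175.8]
force: [0.6, 0.8, -2.7]
finger_gap: 0.0434
gripper_force: 61.0
```

Emit:
play_rows --angular '[[0,0,0],[0,0,0],[0,0,0],[0,0,0],[0,0,0]]' --travel '[[0,-0.012,-0.012],[0,-0.026,-0.026],[0,-0.042,-0.042],[0,-0.058,-0.058],[0,-0.071,-0.071]]' --claw '[0.03,0.03,0.03,0.03,0.03]'

```text
t: 7.17
position: [0.4999, -0.0027, 0.2289]
orientation: [-135.1, -0.0, 175.8]
force: [0.5, 0.9, -3.6]
finger_gap: 0.0433
gripper_force: 61.1
```

```bash
python3 - <<'E'
from plan import *
from bench import arm
import cv2
o=arm.get_obs();print(np.round(o['joint_positions'],1),o['position'],o['force'])
im=[arm.snapshot(n) for n in ("wrist","side","top")]
for n_,i in zip("wst",im): np.savez(f"{n_}4.npz",**i)
a=cv2.resize(im[0]["pixels"],(480,300)); b=cv2.resize(im[1]["pixels"][80:230,220:380],(320,300)); c=cv2.resize(im[2]["pixels"][160:260,260:420],(480,300))
o=np.hstack([np.vstack([a,c]),np.vstack([b,b*0])])[:,:,::-1]
cv2.imwrite("pics/w4.png",cv2.convertScaleAbs(o,alpha=1.5))
E
```

```text
[ 20.5  11.7   6.2 107.2 -39.9  33.1] [ 0.49989694 -0.0027287   0.2289473 ] [ 0.54874949  0.87364638 -3.61933177]
```

View pics/w4.png

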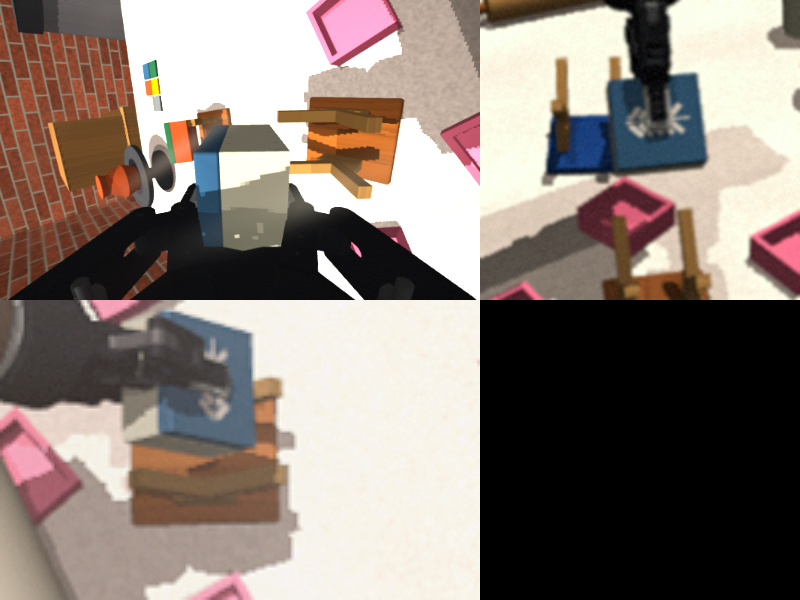

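The box is lifted and closed, with the lid held between the pads at (205,190) in the wrist panel, and the terracotta box is in place at (180,140). Now turning it over on the way to the blue cradle.

Emit:
play_rows --angular '[[-0.05,0.002,0.003],[-0.12,0.004,0.006],[-0.21,0.007,0.011],[-0.3,0.01,0.016],[-0.393,0.013,0.021]]' --travel '[[0.001,0.005,-0.008],[0.004,0.012,-0.02],[0.006,0.021,-0.036],[0.009,0.03,-0.051],[0.012,0.039,-0.067]]' --claw '[0.03,0.03,0.03,0.03,0.03]'

```text
t: 7.73
position: [0.4933, 0.0739, 0.2453]
orientation: [-157.7, -0.1, 174.4]
force: [-0.4, -0.3, -3.4]
finger_gap: 0.0434
gripper_force: 61.4
```

Emit:
play_rows --angular '[[-0.079,0.001,0.005],[-0.157,0.002,0.01],[-0.236,0.003,0.014],[-0.314,0.004,0.019],[-0.393,0.005,0.024]]' --travel '[[0.003,0.014,-0.007],[0.006,0.027,-0.013],[0.008,0.041,-0.02],[0.011,0.054,-0.026],[0.014,0.068,-0.033]]' --claw '[0.03,0.03,0.03,0.03,0.03]'

```text
t: 8.15
position: [0.4867, 0.1499, 0.2497]
orientation: [179.8, -0.1, 173.0]
force: [0.6, -1.1, -4.0]
finger_gap: 0.0435
gripper_force: 61.4
```

Emit:
play_rows --angular '[[-0.079,-0.001,0.005],[-0.157,-0.002,0.01],[-0.236,-0.003,0.014],[-0.314,-0.004,0.019],[-0.393,-0.005,0.024]]' --travel '[[0.003,0.015,0.002],[0.006,0.03,0.004],[0.01,0.045,0.006],[0.013,0.06,0.008],[0.016,0.075,0.01]]' --claw '[0.03,0.03,0.03,0.03,0.03]'

```text
t: 8.57
position: [0.4798, 0.2261, 0.2394]
orientation: [157.3, -0.1, 171.6]
force: [0.8, 0.8, -4.0]
finger_gap: 0.0434
gripper_force: 61.5
```

```bash
python3 - <<'E'
from plan import *
from bench import arm
print(np.round(arm.get_obs()['joint_positions'],1))
T=SEAT-.003*n(SY,-1)
chain([now(),pose(T+[0,0,.12],135,180+SY)])
E
```

```text
[14.5 -8.1 -5.3 83.7 20.9 24.7]
travel [0.019, 0.06, 0.05] ang [-0.389, -0.014, 0.017] deg 22.3
```

Emit:
play_rows --angular '[[-0.09,-0.003,0.004],[-0.18,-0.006,0.008],[-0.27,-0.01,0.012],[-0.35,-0.013,0.016],[-0.389,-0.014,0.017]]' --travel '[[0.004,0.014,0.011],[0.009,0.028,0.023],[0.013,0.042,0.035],[0.017,0.054,0.045],[0.019,0.06,0.05]]' --claw '[0.03,0.03,0.03,0.03,0.03]'

```text
t: 8.98
position: [0.4707, 0.3025, 0.214]
orientation: [135.1, -0.2, 170.3]
force: [-1.1, 0.2, -4.2]
finger_gap: 0.0432
gripper_force: 61.6
```

Emit:
play_rows --angular '[[0,0,0],[0,0,0],[0,0,0],[0,0,0],[0,0,0]]' --travel '[[0,-0.008,0.008],[0,-0.018,0.018],[0,-0.028,0.028],[0,-0.035,0.035],[0,-0.035,0.035]]' --claw '[0.03,0.03,0.03,0.03,0.03]'

```text
t: 9.4
position: [0.4712, 0.3015, 0.1645]
orientation: [135.4, -0.2, 170.3]
force: [-0.8, -0.4, -3.9]
finger_gap: 0.0433
gripper_force: 61.6
```

```bash
python3 - <<'E'
from plan import *
from bench import arm
import cv2
o=arm.get_obs();print(np.round(o['joint_positions'],1),o['position'],o['orientation'])
im=[arm.snapshot(n) for n in ("wrist","side","top")]
for n_,i in zip("wst",im): np.savez(f"{n_}5.npz",**i)
a=cv2.resize(im[0]["pixels"],(480,300)); b=cv2.resize(im[1]["pixels"][50:200,220:380],(320,300)); c=cv2.resize(im[2]["pixels"][180:280,120:280],(480,300))
o=np.hstack([np.vstack([a,c]),np.vstack([b,b*0])])[:,:,::-1]
cv2.imwrite("pics/w5.png",cv2.convertScaleAbs(o,alpha=1.5))
T=SEAT-.003*n(SY,-1)
chain([now(),pose(T,135,180+SY)])
E
```

```text
[ 14.  -16.  -27.5  57.   40.1  31.7] [0.4712117  0.3014923  0.16451569] [ 1.35365777e+02 -1.65534471e-01  1.70311785e+02]
travel [0.001, -0.051, 0.051] ang [-0.003, 0.001, 0.002] deg 0.2
```

View pics/w5.png

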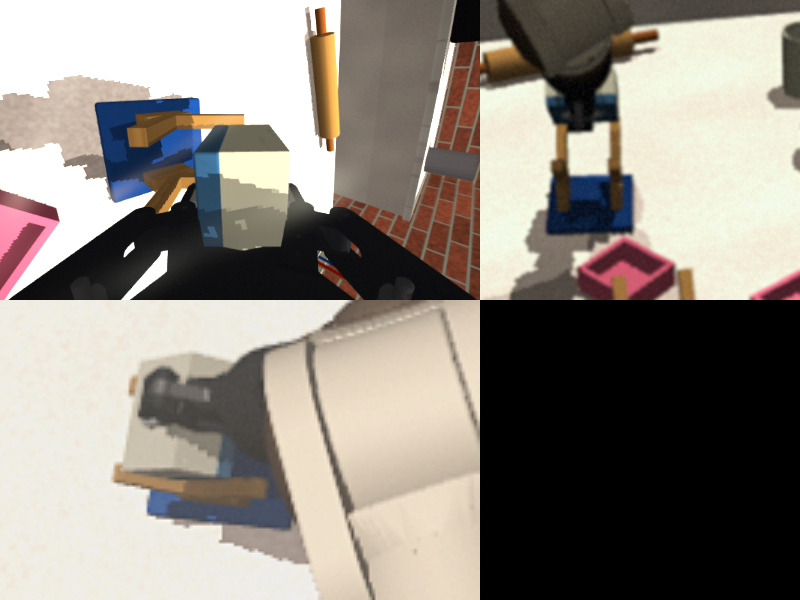

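Lid side faces down toward the -y slope and the box is centred over the cheeks (side panel: box at 583, cheeks at 560 and 615). Lowering.

Emit:
play_rows --angular '[[-0.003,0,0],[-0.003,0,0],[-0.003,0,0],[-0.003,0,0],[-0.003,0,0]]' --travel '[[0.001,-0.006,0.006],[0.001,-0.014,0.014],[0.001,-0.023,0.023],[0.001,-0.031,0.031],[0.001,-0.036,0.036]]' --claw '[0.03,0.03,0.03,0.03,0.03]'

```text
t: 9.97
position: [0.4708, 0.302, 0.1154]
orientation: [135.0, -0.0, 170.3]
force: [-0.3, -0.1, -3.4]
finger_gap: 0.0433
gripper_force: 61.6
```

Emit:
play_rows --angular '[[0,0,0],[0,0,0],[0,0,0],[0,0,0],[0,0,0]]' --travel '[[0,-0.002,0.002],[0,-0.004,0.004],[0,-0.006,0.006],[0,-0.008,0.008],[0,-0.008,0.008]]' --claw '[0.03,0.03,0.03,0.03,0.03]'

```text
t: 10.38
position: [0.4714, 0.3022, 0.1061]
orientation: [135.0, 0.1, 170.3]
force: [-0.4, -1.0, -3.1]
finger_gap: 0.0436
gripper_force: 61.6
```

```bash
python3 - <<'E'
from plan import *
from bench import arm
o=arm.get_obs();print(o['position'],o['orientation'],o['force'],o['wrist_torque'])
chain([now(),pose(SEAT-.003*n(SY,-1),135,180+SY)])
E
```

```text
[0.47144622 0.30222898 0.10606517] [1.34975684e+02 7.75323214e-02 1.70330206e+02] [-0.42271181 -0.9507933  -3.12980156] [-1.09002258  0.13953977 -0.01465473]
travel [-0.001, -0.006, 0.007] ang [0.0, 0.001, 0.001] deg 0.1
```

Emit:
play_rows --angular '[[0,0,0],[0,0,0],[0,0,0],[0,0,0],[0,0,0]]' --travel '[[0,-0.001,0.001],[0,-0.002,0.002],[0,-0.003,0.003],[0,-0.004,0.004],[0,-0.004,0.004]]' --claw '[0.03,0.03,0.03,0.03,0.03]'

```text
t: 10.8
position: [0.4714, 0.3022, 0.1004]
orientation: [135.0, 0.1, 170.3]
force: [-0.2, 0.1, -3.5]
finger_gap: 0.0432
gripper_force: 61.6
```

Emit:
play_rows --angular '[[0,0,0],[0,0,0],[0,0,0],[0,0,0]]' --travel '[[0,-0.001,0.001],[0,-0.0015,0.0015],[0,-0.0015,0.0015],[0,-0.0015,0.0015]]' --claw '[0.03,0.03,0.03,0.03]'

```text
t: 11.13
position: [0.4715, 0.3023, 0.0986]
orientation: [135.0, 0.1, 170.3]
force: [0.2, 0.7, -2.9]
finger_gap: 0.0437
gripper_force: 61.5
```

Emit:
play_rows --angular '[[0,0,0],[0,0,0],[0,0,0],[0,0,0]]' --travel '[[0,-0.0007,0.0007],[0,-0.0014,0.0014],[0,-0.0014,0.0014],[0,-0.0014,0.0014]]' --claw '[0.03,0.03,0.03,0.03]'

```text
t: 11.47
position: [0.4719, 0.3028, 0.0981]
orientation: [134.8, 0.1, 170.4]
force: [-2.1, 0.4, 6.6]
finger_gap: 0.0433
gripper_force: 61.6
```

Emit:
play_rows --angular '[[0,0,0],[0,0,0],[0,0,0]]' --travel '[[0,-0.0007,0.0007],[0,-0.0007,0.0007],[0,-0.0007,0.0007]]' --claw '[0.03,0.03,0.03]'

```text
t: 11.72
position: [0.4722, 0.3028, 0.0979]
orientation: [134.8, 0.2, 170.4]
force: [-3.2, -3.1, 9.5]
finger_gap: 0.0434
gripper_force: 61.8
```

Contact at the expected height, with force carried mostly upward. Releasing gently.

Emit:
play_rows --angular '[[0,0,0],[0,0,0],[0,0,0],[0,0,0],[0,0,0]]' --travel '[[0,0,0],[0,0,0],[0,0,0],[0,0,0],[0,0,0]]' --claw '[0.044,0.046,0.048,0.052,0.056]'

```text
t: 12.13
position: [0.4714, 0.3022, 0.0953]
orientation: [135.0, 0.1, 170.3]
force: [0.1, 1.0, 1.8]
finger_gap: 0.0559
gripper_force: 0.0
```

Emit:
play_rows --angular '[[0,0,0],[0,0,0],[0,0,0],[0,0,0],[0,0,0]]' --travel '[[0,0,0],[0,0,0],[0,0,0],[0,0,0],[0,0,0]]' --claw '[0.06,0.064,0.066,0.066,0.066]'

```text
t: 12.55
position: [0.4715, 0.3023, 0.0955]
orientation: [135.0, 0.1, 170.3]
force: [-0.1, -0.1, 0.2]
finger_gap: 0.0661
gripper_force: 0.0
```

```bash
python3 - <<'E'
from plan import *
from bench import arm
import cv2
im=[arm.snapshot(n) for n in ("wrist","side","top")]
for n_,i in zip("wst",im): np.savez(f"{n_}6.npz",**i)
a=cv2.resize(im[0]["pixels"],(480,300)); b=cv2.resize(im[1]["pixels"][50:200,220:380],(320,300)); c=cv2.resize(im[2]["pixels"][180:280,120:280],(480,300))
o=np.hstack([np.vstack([a,c]),np.vstack([b,b*0])])[:,:,::-1]
cv2.imwrite("pics/w6.png",cv2.convertScaleAbs(o,alpha=1.5))
print(arm.get_obs()['force'])
E
```

```text
[ 0.22466971 -0.11973838  0.22139051]
```

View pics/w6.png

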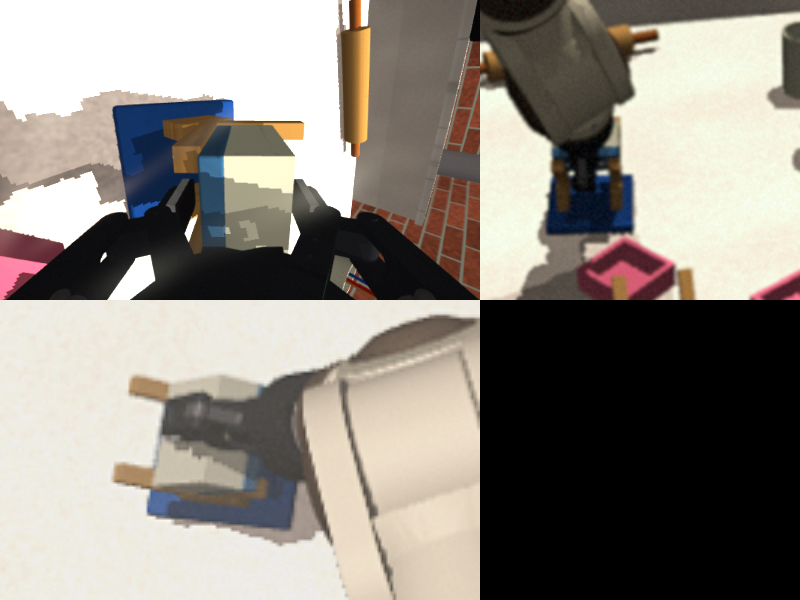

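Released: the box sits in the V, lid on the -y slope, with both fingers clear at (190,195) and (300,195) in the wrist panel. Backing out along the tool axis.

Emit:
play_rows --angular '[[0,0,0],[0,0,0],[0,0,0],[0,0,0],[0,0,0]]' --travel '[[0,0,-0.005],[0,0,-0.015],[0,0,-0.03],[0,0,-0.045],[0,0,-0.06]]' --claw '[0.066,0.066,0.066,0.066,0.066]'

```text
t: 13.12
position: [0.464, 0.2599, 0.1387]
orientation: [135.0, 0.1, 170.3]
force: [0.7, -0.4, -0.0]
finger_gap: 0.0664
gripper_force: 0.0
```

Emit:
play_rows --angular '[[0,0,0],[0,0,0],[0,0,0],[0,0,0],[0,0,0]]' --travel '[[0,0,-0.02],[0,0,-0.04],[0,0,-0.06],[0,0,-0.08],[0,0,-0.08]]' --claw '[0.066,0.066,0.066,0.066,0.066]'

```text
t: 13.53
position: [0.4556, 0.2031, 0.1977]
orientation: [134.9, 0.3, 170.2]
force: [0.5, 0.7, 1.0]
finger_gap: 0.0663
gripper_force: 0.0
```

```bash
python3 - <<'E'
from plan import *
from bench import arm
import cv2
im=[arm.snapshot(n) for n in ("wrist","side","top")]
a=cv2.resize(im[0]["pixels"],(480,300)); b=cv2.resize(im[1]["pixels"][50:200,220:380],(320,300)); c=cv2.resize(im[2]["pixels"][180:280,120:280],(480,300)); d=cv2.resize(im[1]["pixels"][270:400,280:420],(320,300))
o=np.hstack([np.vstack([a,c]),np.vstack([b,d])])[:,:,::-1]
cv2.imwrite("pics/w7.png",cv2.convertScaleAbs(o,alpha=1.5))
E
```

```text
(no output)
```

View pics/w7.png

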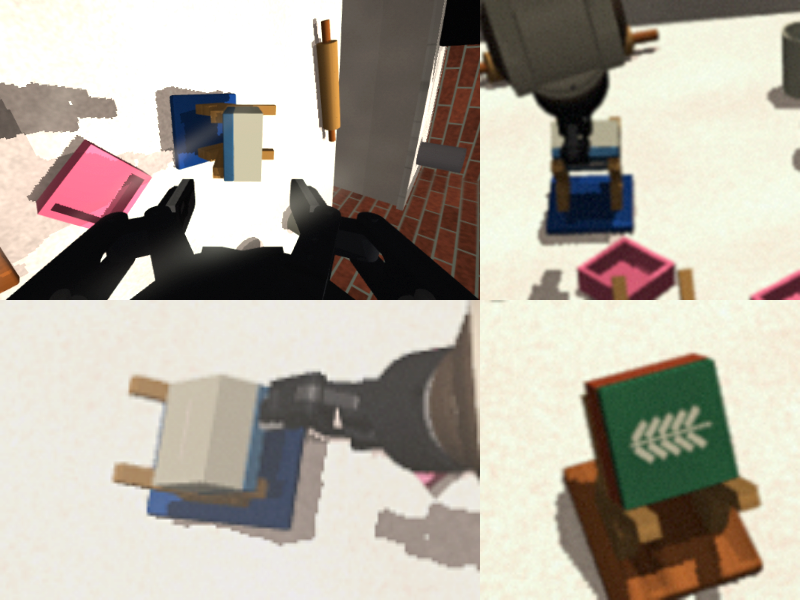

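The box is seated closed, lid down, at (245,145) in the wrist panel and (210,435) in the top panel. The gripper is clear and the terracotta box is undisturbed.

```bash
python3 -c "
from bench import arm
print(arm.sign_off())"
```

```text
the job is handed in; nothing more can be done
None
```

The job is handed in, though no verdict came back: the last pictures show the white box closed and lid down on the -y slope of the blue-footed cradle, the gripper clear, and the terracotta box not visibly moved, at about 14 s on the clock.

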